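# Start the moka pot: inner heat knob to its stop, outer ring undisturbed

## Task

Set the moka pot down gently, upright and centred, on the small cooking zone of the countertop hob and let go of it. Then turn the inner (black) knob of the dial clockwise until you feel it meet its hidden end-stop, turning gently: forcing it against the stop drags the silver outer ring round, and the ring must stay where it is set. Let go of the knob there, and leave the sugar jar, pepper mill and mug alone.

Things in the scene. Friction and masses are not known exactly. Their poses are not given: they have to be found in the camera images.
- moka: loose aluminium moka pot, 0.3-0.5 kg, 149 mm tall: base 84 mm wide at the foot, smooth cylindrical upper chamber 58 mm in diameter from 70 to 134 mm above the foot (grasp it here from above), black lid knob to 149 mm. Origin: centre of underside, z up. Black handle along own +x out to 76 mm (56-130 mm high), small spout along -x to 39 mm: close the fingers along its y
- zone (a point): centre of the small cooking zone (dark red disc in a pale circle of 55 mm radius; a pale 82 mm circle is round it), on the hob's black glass, 46 mm above the counter. The hob is a fixed steel box 240 x 360 x 46 mm; axes are the hob's, z up; the dial is at (-20, -200) mm from here in them
- dial (a point): centre of the dial on the hob's glass, 46 mm above the counter; z is the common vertical turning axis of the silver outer ring and the black inner knob; axes those of the hob
- outer_mark (a point): end of the red line on the silver outer ring, 30 mm from the dial axis, 15 mm above the glass; own x points outward. The ring is 68 mm in diameter, its flat top 15 mm above the glass. It stands at any angle at the start and is held by friction only: it slips round at about 0.16 N m
- inner_top (a point): centre of the top of the inner knob, on the dial axis, 43 mm above the glass; own x points along the orange pointer line. The knob is a black cylinder 36 mm in diameter standing on the ring, its side clear from 16 to 43 mm above the glass. It turns with about 0.03 N m of friction, clockwise seen from above for more heat, and stays where it is left
- inner_lug (a point): point inside the inner knob, 15 mm from the axis under the pointer, 24 mm above the glass (axes as inner_top): the lug that meets the rigid clockwise stop. The stop is hidden in the knob and carried by the ring, at an angle that differs each time and is not measured, 0.6 to 1.3 rad clockwise of the start. Torque on the stop goes into the ring, which is dragged round above about 0.16 N m
- sugar: bystander: loose white sugar jar, 74 mm wide, 100 mm tall; origin: centre of its underside. It and the moka pot stand on opposite sides of the hob, either way round
- mill: bystander: loose dark wooden pepper mill, 52 mm wide, 140 mm tall; origin: centre of its underside
- mug: bystander: loose blue mug, 76 mm wide, 85 mm tall, its handle along its own +y; origin: centre of its underside

How it is judged:
On the way, in this order (a step that is already met when the one before it is completed fails the run):
1. the moka pot stands upright on the small zone, centred to 20 mm, let go (horizontal distance between moka and zone below 0.02 m and height (world z) of moka between 0.04 and 0.052 m and angle between moka's own z axis and vertical below 0.08 rad and linear speed of moka below 0.02 m/s and contact force between the fingers and moka below 0.1 N), for 0.3 s.
2. the inner knob is turned up to its stop (distance between inner_lug and stop_c0 below 0.0015 m), for 0.2 s.
At the end, for the whole second after the job is handed in: Moka pot released, still, upright, on the glass within 20 mm of the zone centre; inner knob within 0.1 rad (1.5 mm at its lug) of its clockwise stop; outer ring mark within 2.5 mm of its start; jar, mill and mug upright within 20 mm of their starts (all of step 1 and distance between inner_lug and stop_c0 below 0.0015 m and distance of outer_mark from where it was at the start of the episode below 0.0025 m and angular speed of inner below 0.1 rad/s and distance of each of sugar, mill, mug from where it was at the start of the episode below 0.02 m and angle between each of sugar, mill, mug's own z axis and vertical below 0.1 rad); the robot touches nothing.
It fails at once if the outer ring is turned: its mark moves more than 2.5 mm (distance of outer_mark from where it was at the start of the episode above 0.0025 m).
It fails at once if the fingers press on the outer ring with more than 6 N (contact force between the fingers and outer_c0 above 6 N).
It fails at once if the pot is dropped or thrown: it moves faster than 0.5 m/s out of the fingers (linear speed of moka above 0.5 m/s and contact force between the fingers and moka below 0.1 N).
It fails at once if a bystander is knocked: sugar jar, mill or mug moves more than 20 mm or tips (distance of any of sugar, mill, mug from where it was at the start of the episode above 0.02 m or angle between any of sugar, mill, mug's own z axis and vertical above 0.2 rad).
It also fails if it takes over 72 s, if anything falls off the work surface, if the arm or the gripper's body presses on something with over 40 N, if the wrist force passes 120 N, or if a joint passes its speed limit or range.

## Robot

A 6-joint arm with a two-finger parallel gripper is mounted at the origin on the work surface. World frame = base frame: x ahead of the robot, y to its left, z up, the work surface at z = 0. Lengths are in m, angles in rad, forces in N, time in s.
With the tool pointing down it reaches from about 0.25 to 0.725 m from the base axis. Payload 4 kg.
Tool frame: the origin (TCP) lies at the very end of the fingers, on their centre line; the grasp point (between the pads) lies 19 mm behind it; z points along the fingers, y is the line along which they close (so a half turn about z gives the same grasp; the last joint's range is limited). The gripper opens to 85 mm and grips with 20 to 120 N. Pads are 22 mm wide; open, the fingers measure 114 mm over their backs; the gripper's body (76 mm by 85 mm) begins 54 mm behind the grasp point. The pads swing forward as they close: fully open they stand 13 mm farther back than shut.
Start: joints at [-1.284, 0.241, 0.005, 1.335, 0, 1.571], TCP at [0.141, -0.48, 0.231] pointing down, gripper open.
Joint ranges: [-2.72, 2.72], [-1.05, 1.87], [-1.09, 1.28], [-1.99, 2.15], [-1.42, 1.44], [-3.14, 3.14]. Speed limits (rad/s): [2.79, 2.79, 3.14, 3.14, 3.14, 3.14].

## Interface

Orientations are given as a unit quaternion [x, y, z, w].
In Python, from workcell import bot, vision, workorder gives the robot as it stands.
- The arm moves only by the shell command python3 -m creep 'ROWS' [OPENING]. ROWS is JSON, a list of rows, each a list of 2 entries, a list of its own where there are three numbers: the shift along the tool's x, y, z in mm, then the turn, a rotation vector about the tool's x, y, z in rad. In form: [[[dx, dy, dz], [wx, wy, wz]], ...]. A call has 1 to 12 rows; each row shifts and turns the commanded pose from where the row before left it, along the tool's axes as they then stand; what a row does not reach is not made up. A row lasts 1/8 s, in which the tool goes at most 62.5 mm and 10.7 degrees, less where a joint would pass 70% of its speed; a pose out of reach is approached as far as the arm can. A call is refused whole if a number of a shift passes 62.5 or a number of a turn 0.188, either way. A call with a gripper value outside its range is refused whole. OPENING is the finger opening in mm, from 0 to 85.4, set as the call begins (- or left out, the last holds). The fingers move at their own pace and stop on an object; the grip force is fixed at half the most. Time passes only in rows, so rows that do not move let the fingers close. It gives the time, the measured TCP pose, the force, the opening and the grip force at its end, in the units of the state.
- bot.get_obs(): the state, without advancing time (a new reading comes with each control period).
- vision.camera(name): name is "scene" or "top"; returns a dict with "image" (384x512x3 uint8, blue, green, red), "z_map" (384x512 float32, m along the optical axis (not along the pixel's ray), 0 where there is no reading), "K" (3x3 intrinsics, pixels), "rvec" (rotation vector, rad) and "tvec" (3), from world to camera coordinates, as OpenCV has them. Camera axes: x right, y down, z forward; pixel columns grow to the right and rows downward; lengths in m; the calibration is good to about 2 mm. A picture is of the moment at which its call begins.
- workorder.job_done(): hands the job in; it is judged then, once.
Trained networks look in a picture, given as the dict that the camera call returned (one of the last four; its "shot" number tells which), for a name from the list of things; names that differ only in an ending like _2 or _b are one class to them, and where a whole thing is asked for, a point or a joint stands for the part that bears it (a point fixed in the world has none). Each returns a list of dicts, best first, with "score" (0 to 1); they miss things now and then, are a little off and sometimes report something else, mostly with a low value. They report only what shows in the picture. A call takes as long as a camera call.
- vision.spot_in(picture, query): "position" ([column, row] in pixels, amid what is visible of it).
- vision.place_of(picture, query): "position" ([column, row] in pixels: a listed point, or the origin of a listed thing).
The state is a dict: "clock": time; "joint_pos": joint angles; "joint_vel": joint speeds; "tau": joint torques, N m; "eef_pos": TCP position; "tool_rot": TCP orientation; "ft_force": force on the tool from outside, world axes, zero at the start; "ft_torque": the same for the moment, N m; "grip_width": finger opening in m; "grasp_force": force on a finger pad.
Only numpy, scipy, OpenCV 4.12 (cv2) and the standard library are available. Lean on these libraries where they do the work, as an engineer would, in place of code of your own. Each camera call takes 0.05 s, during which the arm holds its last target. There are 200 camera calls.

## Working session

There is one attempt and no reset: what is moved stays moved. The work goes in short steps, Python scripts to look and compute and a shell command to move; the robot and the scene stay as the last step left them, time stands still between calls to the robot, and variables do not carry over. Pictures are saved under pics/ and viewed, at most 10 in all, crops included, and the job is handed in when it is done.

```bash
mkdir -p pics; ls
cat > h.py <<'E'
import numpy as np,cv2
from workcell import bot,vision,workorder
def cam(n): 
    c=vision.camera(n); c['R']=cv2.Rodrigues(np.array(c['rvec'],float))[0]; c['t']=np.array(c['tvec'],float).ravel(); return c
def onplane(c,p,z):
    d=c['R'].T@np.linalg.inv(c['K'])@np.array([p[0],p[1],1.]); o=-c['R'].T@c['t']
    return o+d*(z-o[2])/d[2]
def proj(c,X): 
    q=c['K']@(c['R']@np.array(X,float)+c['t']); return q[:2]/q[2]
def cloud(c):
    v,u=np.mgrid[:384,:512]; z=c['z_map']; P=np.stack([u*z,v*z,z],-1)@np.linalg.inv(c['K']).T
    return (P-c['t'])@c['R']
E
python3 - <<'E'
from h import *
o=bot.get_obs(); print({k:np.round(v,3).tolist() for k,v in o.items()})
H=dict(moka=0,zone=.046,dial=.046,outer_mark=.061,inner_top=.089,inner_lug=.07,sugar=0,mill=0,mug=0)
ims=[]
for n in('top','scene'):
    c=cam(n); ims.append(c['image']); print(n,np.round(-c['R'].T@c['t'],3))
    for k,z in H.items():
        for r in vision.place_of(c,k)[:2]: print(k,np.round(r['position']),round(r['score'],2),np.round(onplane(c,r['position'],z),3))
    cv2.imwrite('pics/%s0.png'%n,c['image'])
E
```

```text
pics
{'clock': 0.0, 'joint_pos': [-1.284, 0.241, 0.004, 1.335, -0.0, 1.571], 'joint_vel': [0.0, 0.0, 0.0, 0.001, -0.0, -0.001], 'tau': [0.0, -37.232, 25.241, 0.017, 0.0, 0.0], 'eef_pos': [0.141, -0.479, 0.23], 'tool_rot': [0.99, 0.143, -0.0, -0.001], 'ft_force': [0.075, -0.266, -1.054], 'ft_torque': [0.034, 0.058, 0.022], 'grasp_force': 0.0, 'grip_width': 0.086}
top [ 0.35  -0.016  1.443]
moka [155. 225.] 0.82 [0.5  0.33 0.  ]
moka [305. 208.] 0.27 [ 0.568 -0.145  0.   ]
zone [242. 200.] 0.61 [0.582 0.054 0.046]
dial [305. 209.] 0.73 [ 0.56  -0.139  0.046]
outer_mark [308. 201.] 0.57 [ 0.581 -0.147  0.061]
inner_top [304. 206.] 0.48 [ 0.561 -0.134  0.089]
inner_lug [303. 201.] 0.59 [ 0.578 -0.132  0.07 ]
sugar [358. 233.] 0.78 [ 0.494 -0.313  0.   ]
mill [149. 158.] 0.7 [0.718 0.365 0.   ]
mug [155. 226.] 0.72 [0.497 0.328 0.   ]
mug [371. 167.] 0.68 [ 0.708 -0.357  0.   ]
scene [1.465 0.256 0.704]
moka [384. 219.] 0.83 [0.491 0.332 0.   ]
zone [279. 211.] 0.85 [0.583 0.075 0.046]
dial [206. 195.] 0.72 [ 0.564 -0.123  0.046]
outer_mark [195. 191.] 0.58 [ 0.572 -0.15   0.061]
inner_top [205. 176.] 0.48 [ 0.54  -0.133  0.089]
inner_lug [199. 186.] 0.71 [ 0.563 -0.142  0.07 ]
sugar [156. 187.] 0.7 [ 0.498 -0.305  0.   ]
mill [395. 283.] 0.73 [0.717 0.363 0.   ]
mug [100. 229.] 0.89 [ 0.71  -0.356  0.   ]
```

Run:
```python
import cv2
t=cv2.imread('pics/top0.png')[130:270,120:400]; cv2.imwrite('pics/top0c.png',cv2.resize(t,None,fx=2.8,fy=2.8,interpolation=cv2.INTER_CUBIC))
```

```text
(no output)
```

View pics/top0c.png

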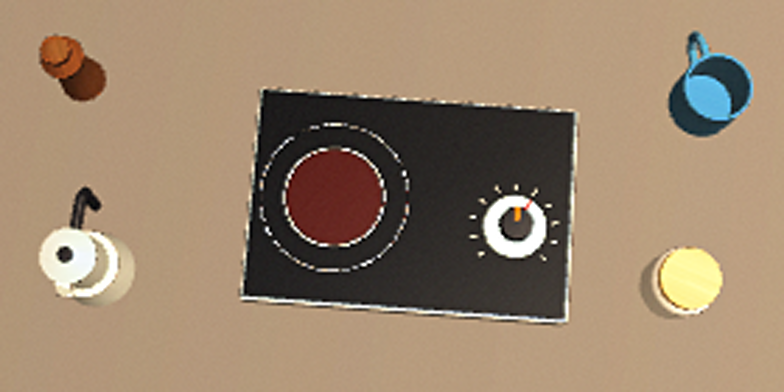

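View pics/scene0.png

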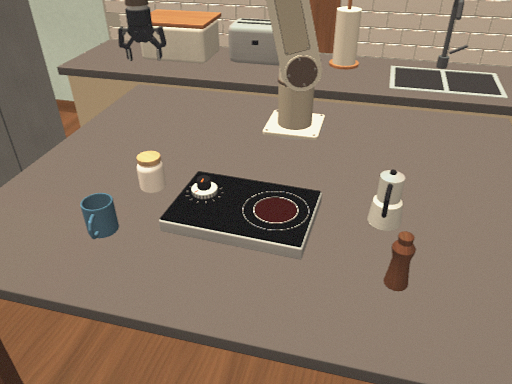

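The top view shows the pot at pixel (143,221) with its handle pointing up (+x), the red zone at (240,200) and the dial at (304,210). The sugar jar and mug are on the right, and the mill is on the left behind the pot. Next I'll refine these positions.

Run:
```python
from h import *
for n in('top','scene'):
    c=cam(n); im=c['image'].astype(int); W=cloud(c); ok=c['z_map']>0
    b,g,r=im[...,0],im[...,1],im[...,2]
    X,Y,Z=W[...,0],W[...,1],W[...,2]
    near=ok&(abs(Z-.046)<.02)&(np.hypot(X-.582,Y-.06)<.07)
    m=near&(r>g+20)&(r>b+20); v,u=np.nonzero(m)
    (ex,ey),ax,_=cv2.fitEllipse(cv2.convexHull(np.stack([u,v],1).astype(np.float32)))
    print(n,'zone',m.sum(),np.round(onplane(c,(ex,ey),.046),4), np.round(onplane(c,(u.mean(),v.mean()),.046),4), 'glassZ',np.median(Z[m]))
    k=ok&(np.hypot(X-.5,Y-.33)<.1)
    for lo,hi in((.07,.128),(.128,.14),(.142,.16)):
        s=k&(Z>lo)&(Z<hi); bright=s&(g>110); dark=s&(g<70)
        for nm,q in(('bright',bright),('dark',dark)):
            if q.sum()>3: print(lo,nm,q.sum(),'med',np.round(np.median(W[q],0),4),'min',np.round(W[q].min(0),3),'max',np.round(W[q].max(0),3))
    # dial
    k=ok&(np.hypot(X-.561,Y+.137)<.045)
    wt=k&(Z>.05)&(g>130); v,u=np.nonzero(wt); (ex,ey),ax,_=cv2.fitEllipse(cv2.convexHull(np.stack([u,v],1).astype(np.float32)))
    print('ring',wt.sum(),np.round(onplane(c,(ex,ey),.061),4),'zmed',np.median(Z[wt]))
    kt=k&(Z>.08); print('knob',kt.sum(),np.round(np.median(W[kt],0),4)); v,u=np.nonzero(kt)
    print(np.round(onplane(c,((u.min()+u.max())/2,(v.min()+v.max())/2),.089),4))
    # hob yaw by edges
    q=ok&(abs(Z-.046)<.006)&(np.hypot(X-.57,Y+.02)<.3)&(abs(X-.58)<.2)&(abs(Y+.02)<.24)
    R=cv2.minAreaRect(W[q][:,:2].astype(np.float32)*1000); print('hob',R)
```

```text
top zone 929 [0.581  0.0635 0.046 ] [0.5808 0.0646 0.046 ] glassZ 0.047268298075454386
0.07 bright 113 med [0.4822 0.3079 0.1029] min [0.458 0.3   0.07 ] max [0.523 0.343 0.128]
0.07 dark 42 med [0.5606 0.32   0.122 ] min [0.531 0.316 0.073] max [0.571 0.331 0.128]
0.128 bright 199 med [0.4937 0.3291 0.1362] min [0.463 0.301 0.128] max [0.526 0.358 0.14 ]
0.128 dark 28 med [0.5478 0.3226 0.1308] min [0.472 0.315 0.128] max [0.562 0.33  0.137]
0.142 bright 63 med [0.4997 0.3275 0.1438] min [0.473 0.304 0.142] max [0.52  0.351 0.149]
0.142 dark 18 med [0.4972 0.3284 0.151 ] min [0.493 0.324 0.144] max [0.504 0.335 0.156]
ring 288 [ 0.5551 -0.1315  0.061 ] zmed 0.06161982724328159
knob 118 [ 0.5515 -0.1338  0.0893]
[ 0.5503 -0.1336  0.089 ]
hob ((576.7579345703125, -20.944564819335938), (358.8363037109375, 238.98939514160156), 87.20848846435547)
scene zone 821 [0.5806 0.0658 0.046 ] [0.581  0.0658 0.046 ] glassZ 0.046999500435338584
0.07 bright 398 med [0.5195 0.3341 0.0996] min [0.492 0.302 0.07 ] max [0.57  0.359 0.128]
0.07 dark 99 med [0.5681 0.3236 0.1056] min [0.525 0.318 0.07 ] max [0.574 0.333 0.128]
0.128 bright 211 med [0.5142 0.3286 0.1359] min [0.473 0.303 0.128] max [0.552 0.359 0.14 ]
0.128 dark 33 med [0.548  0.3255 0.1301] min [0.528 0.321 0.128] max [0.566 0.33  0.134]
0.142 bright 27 med [0.503  0.3296 0.1428] min [0.49  0.318 0.142] max [0.511 0.346 0.15 ]
0.142 dark 23 med [0.5021 0.331  0.1486] min [0.494 0.326 0.143] max [0.506 0.338 0.151]
ring 203 [ 0.5548 -0.1322  0.061 ] zmed 0.06114051453866131
knob 126 [ 0.5564 -0.1323  0.0885]
[ 0.5586 -0.1305  0.089 ]
hob ((576.55810546875, -19.337890625), (356.0087890625, 241.06369018554688), 87.51607513427734)
```

```bash
python3 -m creep '[[[0,0,-10],[0,0,-0.185]],[[0,0,-10],[0,0,-0.185]],[[0,0,-10],[0,0,-0.185]]]' 85; python3 -c "
from h import *
o=bot.get_obs(); print(o['joint_pos'],o['tool_rot'])"
```

```text
clock: 1.48
eef_pos: [0.1414, -0.4795, 0.2616]
tool_rot: [0.911, 0.411, 0.0, -0.0]
ft_force: [-0.4, -0.3, 0.3]
grip_width: 0.0851
grasp_force: 0.0
[-1.28399601e+00  2.29747191e-01  6.95438663e-02  1.41068042e+00
 -4.72936955e-07  1.00967513e+00] [ 9.11466741e-01  4.11373769e-01  5.74236819e-06 -4.33326424e-05]
```

```bash
python3 -m creep '[[[0,0,0],[0,0,-0.185]],[[0,0,0],[0,0,-0.185]],[[0,0,0],[0,0,-0.185]],[[0,0,0],[0,0,-0.185]],[[0,0,0],[0,0,-0.185]],[[0,0,0],[0,0,-0.185]],[[0,0,0],[0,0,-0.185]],[[0,0,0],[0,0,-0.185]],[[0,0,0],[0,0,-0.185]],[[0,0,0],[0,0,-0.185]],[[0,0,0],[0,0,-0.185]],[[0,0,0],[0,0,-0.185]]]'
cat >> h.py <<'E'
def go(X,yaw=None):
    "shift (mm, tool axes) to world X and turn wz to bring tool x to world angle yaw"
    from scipy.spatial.transform import Rotation as Ro
    o=bot.get_obs(); R=Ro.from_quat(o['tool_rot']).as_matrix()
    a=np.arctan2(R[1,0],R[0,0]); s=R.T@(np.array(X)-o['eef_pos'])*1000
    print('shift',np.round(s,1),'xang',round(a,3),'wz',None if yaw is None else round(-((yaw-a+np.pi)%(2*np.pi)-np.pi),3),'tilt z',np.round(R[:,2],4),'pos',np.round(o['eef_pos'],4),'j',np.round(o['joint_pos'],2))
E
python3 -c "
from h import *
go([.499,.330,.26],np.pi-.075)"
```

```text
clock: 2.98
eef_pos: [0.1414, -0.4796, 0.2613]
tool_rot: [0.037, 0.999, -0.0, -0.0]
ft_force: [-0.0, -0.6, 0.2]
grip_width: 0.0851
grasp_force: 0.0
shift [-297.   833.7    1.3] xang 3.068 wz 0.001 tilt z [-0.  0. -1.] pos [ 0.1414 -0.4796  0.2613] j [-1.28  0.23  0.07  1.41 -0.   -1.21]
```

```bash
python3 -m creep '[[[-15,30,0],[0,0,0]],[[-18,50,0],[0,0,0]],[[-18,50,0],[0,0,0]],[[-18,50,0],[0,0,0]],[[-18,50,0],[0,0,0]],[[-18,50,0],[0,0,0]],[[-18,50,0],[0,0,0]],[[-18,50,0],[0,0,0]],[[-18,50,0],[0,0,0]],[[-18,50,0],[0,0,0]],[[-18,50,0],[0,0,0]],[[-18,50,0],[0,0,0]]]'; python3 -m creep '[[[-18,50,0],[0,0,0]],[[-18,50,0],[0,0,0]],[[-18,50,0],[0,0,0]],[[-18,50,0],[0,0,0]],[[-10,30,0],[0,0,0]],[[0,0,0],[0,0,0]]]'
python3 - <<'E'
from h import *
go([.499,.330,.26],np.pi-.075)
c=cam('scene'); W=cloud(c); g=c['image'][...,1].astype(int)
k=(c['z_map']>0)&(np.hypot(W[...,0]-.5,W[...,1]-.33)<.1)&(W[...,2]>.145)&(W[...,2]<.2)
cv2.imwrite('pics/s1.png',cv2.resize(c['image'][100:290,300:500],None,fx=3,fy=3))
E
```

```text
clock: 4.47
eef_pos: [0.4006, 0.0834, 0.2616]
tool_rot: [0.04, 0.999, -0.0, 0.001]
ft_force: [1.1, -0.9, 0.3]
grip_width: 0.0851
grasp_force: 0.0
clock: 5.22
eef_pos: [0.5003, 0.3063, 0.26]
tool_rot: [0.039, 0.999, -0.0, -0.0]
ft_force: [-0.6, -0.8, 0.3]
grip_width: 0.0852
grasp_force: 0.0
shift [ 3.2 23.5  0. ] xang 3.064 wz -0.002 tilt z [-1.e-03 -4.e-04 -1.e+00] pos [0.5003 0.3063 0.26  ] j [0.55 0.41 0.32 1.48 0.   0.63]
```

View pics/s1.png

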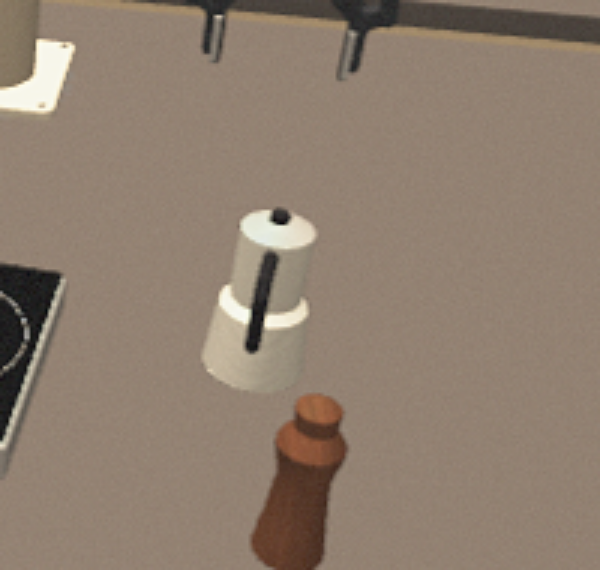

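The open fingers are above and beside the pot, and the pot stands upright with its handle toward the mill. I'll centre over it and go down.

```bash
python3 -m creep '[[[3,23.5,10],[0,0,0]],[[0,0,25],[0,0,0]],[[0,0,25],[0,0,0]],[[0,0,0],[0,0,0]],[[0,0,20],[0,0,0]],[[0,0,20],[0,0,0]],[[0,0,20],[0,0,0]],[[0,0,20],[0,0,0]],[[0,0,20],[0,0,0]],[[0,0,13],[0,0,0]],[[0,0,0],[0,0,0]],[[0,0,0],[0,0,0]]]'; python3 -c "
from h import *
go([.499,.330,.088],np.pi-.075)"
```

```text
clock: 6.78
eef_pos: [0.4996, 0.3284, 0.0894]
tool_rot: [0.04, 0.999, 0.001, 0.001]
ft_force: [-0.7, -0.3, -0.5]
grip_width: 0.0852
grasp_force: 0.0
shift [0.7 1.5 1.4] xang 3.062 wz -0.005 tilt z [ 0.0015  0.001  -1.    ] pos [0.4996 0.3284 0.0894] j [0.58 0.52 0.04 1.09 0.   0.66]
```

```bash
python3 -m creep '[[[0,1.5,1],[0,0,0]],[[0,0,0],[0,0,0]],[[0,0,0],[0,0,0]],[[0,0,0],[0,0,0]],[[0,0,0],[0,0,0]],[[0,0,0],[0,0,0]],[[0,0,0],[0,0,0]],[[0,0,0],[0,0,0]]]' 40; python3 -m creep '[[[0,0,-5],[0,0,0]],[[0,0,-12],[0,0,0]],[[0,0,-15],[0,0,0]],[[0,0,-15],[0,0,0]],[[0,0,-15],[0,0,0]],[[0,0,-12],[0,0,0]],[[0,0,0],[0,0,0]]]'
python3 - <<'E'
from h import *
c=cam('scene'); W=cloud(c)
cv2.imwrite('pics/s2.png',cv2.resize(c['image'][60:290,150:450],None,fx=2.6,fy=2.6))
go([.58,.0655,.16],np.pi-.075)
E
```

```text
clock: 7.78
eef_pos: [0.4996, 0.3297, 0.0883]
tool_rot: [0.04, 0.999, 0.0, 0.001]
ft_force: [-0.9, -1.7, 6.0]
grip_width: 0.0571
grasp_force: 64.3
clock: 8.65
eef_pos: [0.4999, 0.33, 0.1629]
tool_rot: [0.04, 0.999, 0.001, 0.001]
ft_force: [0.2, -0.8, -3.7]
grip_width: 0.0566
grasp_force: 64.4
shift [-101.5 -256.9    1.8] xang 3.062 wz -0.005 tilt z [ 1.e-03  6.e-04 -1.e+00] pos [0.4993 0.3296 0.1619] j [0.58 0.47 0.15 1.25 0.   0.66]
```

View pics/s2.png

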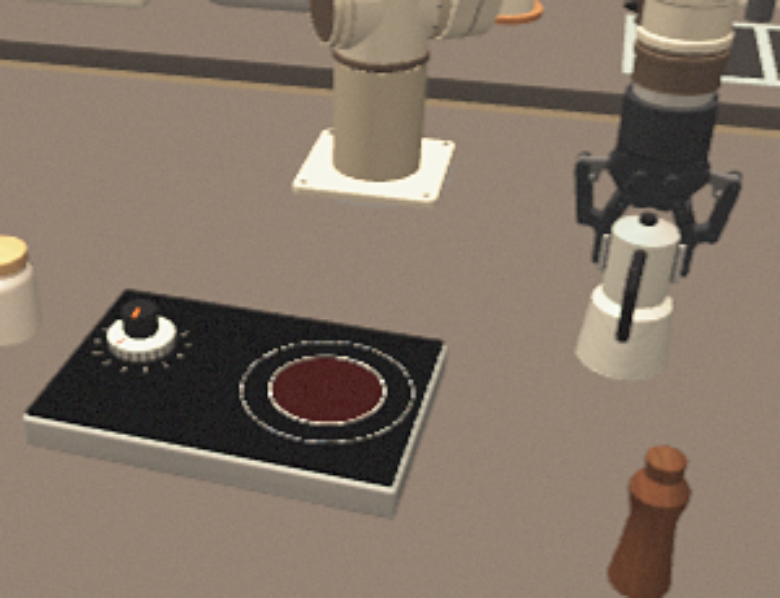

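The pot is held upright in the fingers with its foot about 27 mm above glass height, and the zone is clear. I'll carry it across.

```bash
python3 -m creep '[[[-5,-12,0],[0,0,0]],[[-10,-25,0],[0,0,0]],[[-10,-26,0],[0,0,0]],[[-10,-26,0],[0,0,0]],[[-10,-26,0],[0,0,0]],[[-10,-26,0],[0,0,0]],[[-10,-26,0],[0,0,0]],[[-10,-26,0],[0,0,0]],[[-10,-26,0],[0,0,0]],[[-10,-26,0],[0,0,0]],[[-6,-12,0],[0,0,0]],[[0,0,0],[0,0,0]]]'
python3 - <<'E'
from h import *
c=cam('scene'); W=cloud(c); o=bot.get_obs()
X,Y,Z=W[...,0],W[...,1],W[...,2]; g=c['image'][...,1].astype(int)
k=(c['z_map']>0)&(np.hypot(X-.58,Y-.065)<.06)
for lo,hi in((.08,.12),(.15,.19)):
    s=k&(Z>lo)&(Z<hi)&(g>110); print(s.sum(),'y',np.percentile(Y[s],[1,50,99]).round(4),'xmax',X[s].max().round(4))
print(vision.place_of(c,'moka')[:1],onplane(c,vision.place_of(c,'moka')[0]['position'],.0735))
go([.581,.0655,.134],np.pi-.075)
E
```

```text
clock: 10.2
eef_pos: [0.5792, 0.0643, 0.1608]
tool_rot: [0.041, 0.999, 0.0, -0.0]
ft_force: [-1.0, 0.6, -3.9]
grip_width: 0.0568
grasp_force: 64.7
466 y [0.0295 0.0741 0.105 ] xmax 0.6206
279 y [0.0324 0.0751 0.0995] xmax 0.6089
[{'position': [278.4, 200.6], 'score': 0.93}] [0.57936295 0.0725079  0.0735    ]
shift [-2.2 -0.4 27.1] xang 3.063 wz -0.004 tilt z [-7.e-04  4.e-04 -1.e+00] pos [0.5789 0.0661 0.1611] j [0.11 0.44 0.11 1.24 0.   0.19]
```

```bash
python3 -m creep '[[[-2,0,3],[0,0,0]],[[0,0,4],[0,0,0]],[[0,0,4],[0,0,0]],[[0,0,4],[0,0,0]],[[0,0,4],[0,0,0]],[[0,0,3],[0,0,0]],[[0,0,2],[0,0,0]],[[0,0,0],[0,0,0]]]';  python3 -m creep '[[[0,0,1],[0,0,0]],[[0,0,1],[0,0,0]],[[0,0,0],[0,0,0]],[[0,0,0],[0,0,0]]]'
```

```text
clock: 11.35
eef_pos: [0.5812, 0.065, 0.1372]
tool_rot: [0.04, 0.999, -0.0, -0.0]
ft_force: [-0.3, -0.8, -3.4]
grip_width: 0.0567
grasp_force: 64.7
clock: 11.85
eef_pos: [0.5813, 0.0651, 0.1353]
tool_rot: [0.04, 0.999, 0.0, 0.0]
ft_force: [0.7, 0.3, -2.7]
grip_width: 0.0568
grasp_force: 64.7
```

```bash
python3 -m creep '[[[0,0,0.5],[0,0,0]],[[0,0,0.5],[0,0,0]],[[0,0,0],[0,0,0]]]';  python3 -m creep '[[[0,0,0.5],[0,0,0]],[[0,0,0],[0,0,0]]]'
```

```text
clock: 12.22
eef_pos: [0.5813, 0.0651, 0.1344]
tool_rot: [0.04, 0.999, 0.0, 0.0]
ft_force: [0.4, 0.2, -3.1]
grip_width: 0.0569
grasp_force: 64.7
clock: 12.48
eef_pos: [0.5814, 0.0651, 0.1344]
tool_rot: [0.04, 0.999, 0.0, 0.0]
ft_force: [-0.6, -0.2, 1.0]
grip_width: 0.0567
grasp_force: 64.7
```

```bash
python3 -m creep '[[[0,0,0.3],[0,0,0]],[[0,0,0],[0,0,0]],[[0,0,0],[0,0,0]],[[0,0,0],[0,0,0]],[[0,0,0],[0,0,0]],[[0,0,0],[0,0,0]]]' 85; python3 -m creep '[[[0,0,-3],[0,0,0]],[[0,0,-8],[0,0,0]],[[0,0,-15],[0,0,0]],[[0,0,-20],[0,0,0]],[[0,0,-20],[0,0,0]],[[0,0,-20],[0,0,0]],[[0,0,-10],[0,0,0]],[[0,0,0],[0,0,0]]]'
python3 - <<'E'
from h import *
t=cam('top');c=cam('scene')
go([.552,-.133,.25])
for n,q in(('t',t),('s',c)):
    r=vision.place_of(q,'moka')[0]; print(n,r,onplane(q,r['position'],.046))
    for k,z in(('inner_top',.089),('inner_lug',.07),('outer_mark',.061)):
        for r in vision.place_of(q,k)[:1]: print(k,r['score'],np.round(onplane(q,r['position'],z),4))
cv2.imwrite('pics/t3.png',np.vstack([cv2.resize(t['image'][130:270,200:340],(560,560),interpolation=cv2.INTER_CUBIC)]))
E
```

```text
clock: 13.22
eef_pos: [0.5812, 0.0651, 0.1335]
tool_rot: [0.04, 0.999, -0.0, -0.0]
ft_force: [0.5, 0.2, 0.4]
grip_width: 0.0847
grasp_force: 0.0
clock: 14.22
eef_pos: [0.5819, 0.0652, 0.2308]
tool_rot: [0.04, 0.999, 0.0, 0.001]
ft_force: [-1.0, -0.1, 1.7]
grip_width: 0.0851
grasp_force: 0.0
shift [  13.1 -199.7  -20.9] xang 3.062 wz None tilt z [-8.e-04 -1.e-04 -1.e+00] pos [0.581 0.065 0.229] j [0.11 0.41 0.24 1.4  0.   0.19]Traceback (most recent call last):
  File "<stdin>", line 5, in <module>
IndexError: list index out of range
```

```bash
python3 -m creep '[[[0,0,-10],[0,0,0]],[[1,-15,-10],[0,0,0]],[[1,-25,0],[0,0,0]],[[2,-30,0],[0,0,0]],[[2,-30,0],[0,0,0]],[[2,-30,0],[0,0,0]],[[2,-30,0],[0,0,0]],[[2,-25,0],[0,0,0]],[[1,-15,0],[0,0,0]],[[0,0,0],[0,0,0]]]' 36
python3 - <<'E'
from h import *
c=cam('scene'); t=cam('top')
go([.552,-.133,.25],np.pi-.047)
r=vision.place_of(c,'moka')
for q in r[:1]: print('s',q,onplane(c,q['position'],.046))
r=vision.place_of(t,'moka')
for q in r[:1]: print('t',q,onplane(t,q['position'],.046))
for k,z in(('dial',.046),('inner_top',.089),('inner_lug',.07),('outer_mark',.061)):
        for r in vision.place_of(c,k)[:1]: print(k,r['score'],np.round(onplane(c,r['position'],z),4))
W=cloud(c); o=bot.get_obs(); p=o['eef_pos']
k=(c['z_map']>0)&(np.hypot(W[...,0]-p[0],W[...,1]-p[1])<.06)&(W[...,2]>.15)&(W[...,2]<.4)
print('tip min z',np.sort(W[k][:,2])[:12].round(4),o['grip_width'])
cv2.imwrite('pics/s3.png',cv2.resize(c['image'][60:260,130:390],None,fx=3,fy=3,interpolation=cv2.INTER_CUBIC))
E
```

```text
clock: 15.62
eef_pos: [0.5522, -0.1344, 0.2499]
tool_rot: [0.041, 0.999, 0.0, 0.0]
ft_force: [0.3, 1.0, -0.2]
grip_width: 0.036
grasp_force: 0.0
shift [ 0.4 -0.1 -0.3] xang 3.062 wz -0.033 tilt z [ 2.e-04  4.e-04 -1.e+00] pos [ 0.5524 -0.133   0.2497] j [-0.24  0.37  0.23  1.43  0.   -0.16]
s {'position': [277.6, 207.8], 'score': 0.96} [0.5719541  0.06940966 0.046     ]
t {'position': [239.8, 198.7], 'score': 0.56} [0.58493371 0.06161758 0.046     ]
dial 0.83 [ 0.5576 -0.1301  0.046 ]
inner_top 0.75 [ 0.6209 -0.2412  0.089 ]
inner_lug 0.59 [ 0.5673 -0.1381  0.07  ]
outer_mark 0.92 [ 0.5786 -0.1467  0.061 ]
tip min z [0.2506 0.251  0.2513 0.2525 0.2528 0.2529 0.2535 0.2539 0.2541 0.2544
 0.2547 0.2548] 0.036079245704776476
```

View pics/s3.png

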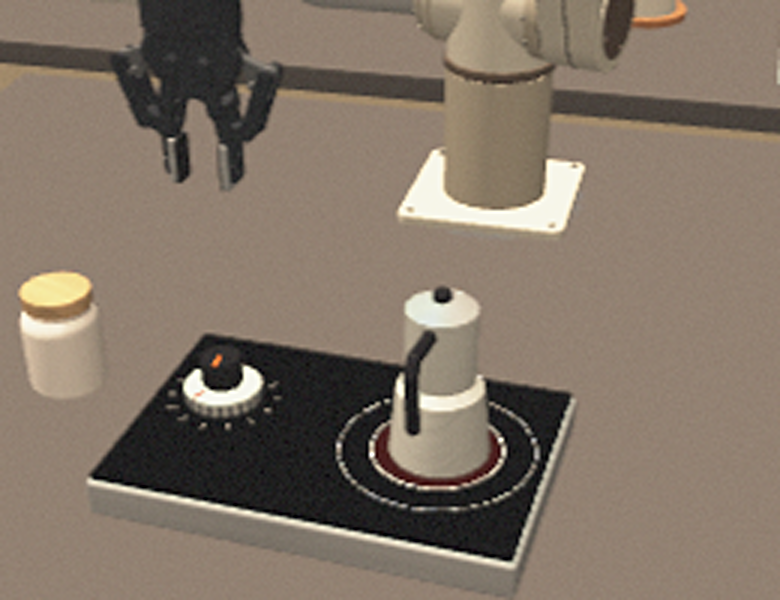

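The pot is upright and centred in the red disc, and the gripper hangs over the dial with its tips level with the TCP. I'll open to 60 mm and go down round the knob.

```bash
python3 -m creep '[[[-1,0,15],[0,0,0]],[[0,0,25],[0,0,0]],[[0,0,25],[0,0,0]],[[0,0,25],[0,0,0]],[[0,0,25],[0,0,0]],[[0,0,20],[0,0,0]],[[0,0,15],[0,0,0]],[[0,0,10],[0,0,0]],[[0,0,0],[0,0,0]],[[0,0,0],[0,0,0]]]' 60
python3 - <<'E'
from h import *
go([.5533,-.1327,.069]); o=bot.get_obs(); print(o['ft_torque'],o['ft_force'])
c=cam('scene')
cv2.imwrite('pics/s4.png',cv2.resize(c['image'][130:230,150:270],None,fx=6,fy=6,interpolation=cv2.INTER_CUBIC))
W=cloud(c); k=(c['z_map']>0)&(np.hypot(W[...,0]-.553,W[...,1]+.133)<.06)&(W[...,2]>.094)&(W[...,2]<.12)
g=c['image'].max(2); q=W[k]
print('finger low z',np.sort(q[:,2])[:8].round(4)); 
for s in(-1,1):
    m=q[(np.sign(q[:,1]+.133)==s)]; print(s,len(m),m.min(0).round(4) if len(m) else '',m.max(0).round(4) if len(m) else '')
E
```

```text
clock: 17.27
eef_pos: [0.5539, -0.1334, 0.0902]
tool_rot: [0.04, 0.999, -0.0, 0.001]
ft_force: [0.5, 0.3, -0.5]
grip_width: 0.0603
grasp_force: 0.0
shift [ 0.7  0.7 21.2] xang 3.062 wz None tilt z [ 1.4e-03 -3.0e-04 -1.0e+00] pos [ 0.5539 -0.1334  0.0902] j [-0.24  0.47 -0.04  1.06 -0.   -0.16]
[-0.00761554 -0.01936491  0.05983786] [ 0.47398846  0.30037542 -0.47713473]
finger low z [0.0961 0.0964 0.0965 0.0986 0.0988 0.0992 0.0999 0.1001]
-1 57 [ 0.5407 -0.1765  0.0964] [ 0.5637 -0.1605  0.12  ]
1 51 [ 0.5492 -0.1029  0.0961] [ 0.5693 -0.0884  0.1196]
```

View pics/s4.png

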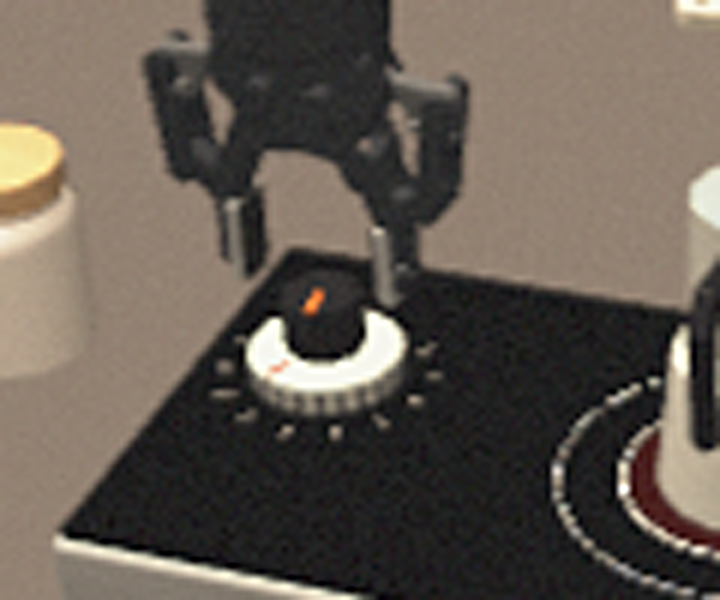

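The fingers straddle the knob evenly, and the orange pointer and red ring mark are both in view. I'll go down and close step by step to see whether the grip force scales with the commanded opening.

```bash
python3 -m creep '[[[0,0.5,8],[0,0,0]],[[0,0,8],[0,0,0]],[[0,0,5.5],[0,0,0]],[[0,0,0],[0,0,0]],[[0,0,0],[0,0,0]]]' 60;  python3 -m creep '[[[0,0,0],[0,0,0]],[[0,0,0],[0,0,0]],[[0,0,0],[0,0,0]],[[0,0,0],[0,0,0]]]' 36.5; python3 -c "
from h import *
o=bot.get_obs(); print(o['ft_torque'],o['tau'])"
```

```text
clock: 17.95
eef_pos: [0.5535, -0.1328, 0.068]
tool_rot: [0.04, 0.999, 0.0, -0.0]
ft_force: [0.3, 0.2, 0.2]
grip_width: 0.0598
grasp_force: 0.0
clock: 18.45
eef_pos: [0.5537, -0.1354, 0.069]
tool_rot: [0.041, 0.999, -0.003, 0.001]
ft_force: [-0.9, -6.3, 1.0]
grip_width: 0.0365
grasp_force: 3.0
[-1.28108326  0.22996359  0.02669436] [ 3.42820466e+00 -4.46935844e+01  2.13007933e+01  1.16453175e-01
  1.78536057e+00  9.48224275e-03]
```

```bash
python3 -m creep '[[[0,0,0],[0,0,0]],[[0,0,0],[0,0,0]]]' 35.5; python3 -c "
from h import *
o=bot.get_obs(); print(o['ft_torque'],o['tau'][5])"
```

```text
clock: 18.7
eef_pos: [0.5537, -0.1357, 0.0691]
tool_rot: [0.041, 0.999, -0.003, 0.001]
ft_force: [-0.7, -7.0, 2.6]
grip_width: 0.0359
grasp_force: 7.3
[-1.38074811  0.3122463   0.02642887] 0.013100227515678853
```

Grip force does follow the opening, which gives me a torque limiter. A lateral force of -7 N shows the knob axis is about 3 mm further toward -y, so I'll recentre.

```bash
python3 -m creep '[[[0,-1.5,0],[0,0,0]],[[0,-1.5,0],[0,0,0]],[[0,0,0],[0,0,0]]]' 35.8; python3 -c "
from h import *
o=bot.get_obs(); print(o['ft_torque'],o['tau'][5],o['tool_rot'])"; python3 -m creep '[[[0,0,0],[0,0,0.03]],[[0,0,0],[0,0,0.03]],[[0,0,0],[0,0,0.03]],[[0,0,0],[0,0,0.03]],[[0,0,0],[0,0,0]]]'; python3 -c "
from h import *
o=bot.get_obs(); print(o['ft_torque'],o['tau'][5],o['tool_rot'])"
```

```text
clock: 19.08
eef_pos: [0.5537, -0.1359, 0.0689]
tool_rot: [0.04, 0.999, -0.0, 0.001]
ft_force: [-0.9, -1.1, 5.6]
grip_width: 0.0356
grasp_force: 3.6
[-0.2872735   0.3390942  -0.03836053] -0.028241778491064906 [ 3.98845743e-02  9.99203970e-01 -7.86657643e-05  8.00180573e-04]
clock: 19.7
eef_pos: [0.5537, -0.1363, 0.0689]
tool_rot: [0.1, 0.995, -0.001, 0.001]
ft_force: [-2.1, -2.9, 5.2]
grip_width: 0.0359
grasp_force: 3.6
[-0.59373414  0.27635792 -0.01183834] 0.017533855279907584 [ 9.98321915e-02  9.95003833e-01 -5.79217302e-04  7.55876987e-04]
```

```bash
cat >> h.py <<'E'
def ang(C=(.5537,-.134)):
    c=cam('scene'); im=c['image'].astype(int); b,g,r=im[...,0],im[...,1],im[...,2]
    v,u=np.mgrid[:384,:512]; k0=proj(c,[C[0],C[1],.089])
    m=(np.hypot(u-k0[0],v-k0[1])<7)&(r>g+45)&(g>b+8)&(r>90); 
    ps=np.array([onplane(c,(a,d),.089)[:2] for a,d in zip(u[m],v[m])])
    if len(ps)>2:
        e=ps.mean(0)-C; w=np.cov(ps.T); l=np.linalg.eigh(w)[1][:,1]; l*=np.sign(l@e)
        print('pointer n',len(ps),'mean',ps.mean(0).round(4),'ang',np.arctan2(e[1],e[0]).round(3),'line',np.arctan2(l[1],l[0]).round(3))
    k1=proj(c,[C[0],C[1],.061]); m=(abs(u-k1[0])<20)&(abs(v-k1[1])<12)&(r>g+40)&(abs(g-b)<40)&(v>k1[1]-2)
    ps=np.array([onplane(c,(a,d),.061)[:2] for a,d in zip(u[m],v[m])])
    if len(ps): print('mark n',len(ps),ps.mean(0).round(4))
    o=bot.get_obs(); print('tau5',o['tau'][5].round(4),'tz',o['ft_torque'][2].round(3),'f',o['ft_force'].round(1),'yaw',(2*np.arctan2(o['tool_rot'][0],o['tool_rot'][1])).round(4),'grip',o['grasp_force'],'t',o['clock'])
    return c
E
python3 - <<'E'
from h import *
c=ang(); cv2.imwrite('pics/s5.png',cv2.resize(c['image'][150:220,170:250],None,fx=8,fy=8,interpolation=cv2.INTER_CUBIC))
E
```

```text
pointer n 10 mean [ 0.5572 -0.1351] ang -0.314 line -0.053
mark n 3 [ 0.5705 -0.1476]
tau5 -0.0138 tz -0.014 f [-1.5 -3.2  4.7] yaw 0.1999 grip 3.5767006874084473 t 19.75
```

View pics/s5.png

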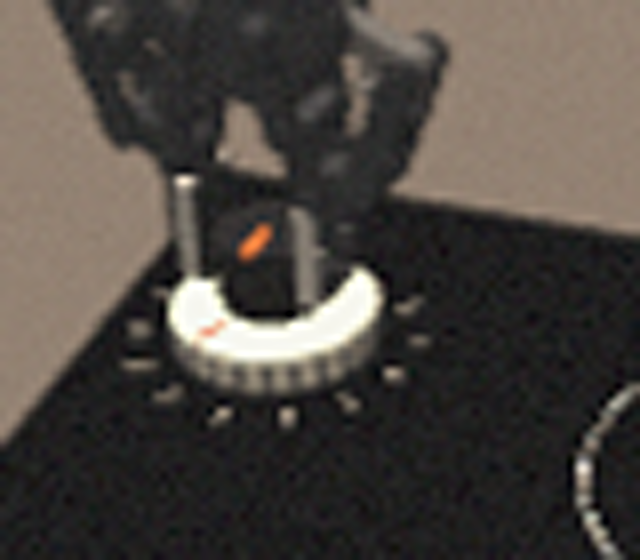

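The pointer at crop (256,241) has turned clockwise with the fingers, and the red mark is still at (212,328). The pads sit between the knob and ring level. I'll continue.

```bash
python3 -m creep '[[[0,0,0],[0,0,0.04]],[[0,0,0],[0,0,0.04]],[[0,0,0],[0,0,0.04]],[[0,0,0],[0,0,0.04]],[[0,0,0],[0,0,0.04]],[[0,0,0],[0,0,0.04]],[[0,0,0],[0,0,0]]]'
python3 - <<'E'
from h import *
import h
im0=cv2.imread('pics/scene0.png'); real=h.cam
ang()
def f(n): c=real(n); c['image']=im0; return c
h.cam=f; print('start:'); ang()
E
```

```text
clock: 20.62
eef_pos: [0.5535, -0.137, 0.0689]
tool_rot: [0.219, 0.976, -0.001, 0.001]
ft_force: [-0.9, -4.5, 5.2]
grip_width: 0.0356
grasp_force: 3.7
pointer n 12 mean [ 0.5568 -0.1369] ang -0.744 line -0.193
mark n 3 [ 0.5705 -0.1476]
tau5 -0.0052 tz 0.042 f [-1.9 -4.4  5.7] yaw 0.4404 grip 3.67003720253706 t 20.675
start:
pointer n 11 mean [ 0.5589 -0.1337] ang 0.066 line 0.086
mark n 3 [ 0.5705 -0.1476]
tau5 -0.0136 tz -0.033 f [-1.4 -4.1  5.6] yaw 0.4404 grip 3.669707737863064 t 20.725
```

```bash
python3 -m creep '[[[0,-2,0],[0,0,0]],[[0,0,0],[0,0,0.04]],[[0,0,0],[0,0,0.04]],[[0,0,0],[0,0,0.04]],[[0,0,0],[0,0,0.04]],[[0,0,0],[0,0,0.04]],[[0,0,0],[0,0,0]]]'; python3 -c "
from h import *
ang()
for i in range(4):
    vision.camera('scene'); o=bot.get_obs(); print(o['tau'][5].round(4),o['ft_torque'][2].round(3),o['ft_force'].round(1))"
```

```text
clock: 21.6
eef_pos: [0.5531, -0.1376, 0.0689]
tool_rot: [0.314, 0.949, 0.0, 0.001]
ft_force: [1.4, -1.5, 5.3]
grip_width: 0.0358
grasp_force: 3.5
pointer n 10 mean [ 0.5597 -0.1391] ang -0.705 line -0.375
mark n 3 [ 0.5705 -0.1476]
tau5 -0.0157 tz 0.01 f [-0.7 -1.7  5.8] yaw 0.6395 grip 3.5369953885674477 t 21.65
-0.0241 -0.018 [-0.2 -1.8  4.9]
-0.0255 0.002 [ 0.2 -1.4  5.6]
-0.0257 -0.026 [-0.7 -2.   5.9]
-0.0256 -0.067 [0.4 0.1 5.8]
```

```bash
cat > s.py <<'E'
from h import *
ang()
T=[]
for i in range(3):
    vision.camera('scene'); o=bot.get_obs(); T.append([o['tau'][5],o['ft_torque'][2],*o['ft_force']])
y=2*np.arctan2(o['tool_rot'][0],o['tool_rot'][1]); f=np.mean(T,0); print('tau5',np.round([t[0] for t in T],4),'tz',f[1].round(3),'f tool x,y',np.round([-f[2]*np.cos(y)+f[3]*np.sin(y),f[2]*np.sin(y)+f[3]*np.cos(y)],1))
E
python3 -m creep '[[[0,-0.5,0],[0,0,0]],[[0,0,0],[0,0,0.03]],[[0,0,0],[0,0,0.03]],[[0,0,0],[0,0,0.03]],[[0,0,0],[0,0,0]]]'; python3 s.py;  python3 -m creep '[[[0,0,0],[0,0,0.03]],[[0,0,0],[0,0,0.03]],[[0,0,0],[0,0,0.03]],[[0,0,0],[0,0,0]]]'; python3 s.py
```

```text
clock: 22.48
eef_pos: [0.5529, -0.1378, 0.0689]
tool_rot: [0.357, 0.934, 0.0, 0.001]
ft_force: [-0.2, -0.1, 5.8]
grip_width: 0.0359
grasp_force: 3.5
pointer n 8 mean [ 0.5588 -0.1414] ang -0.966 line -0.852
mark n 3 [ 0.5705 -0.1476]
tau5 -0.0208 tz 0.015 f [-0.6 -0.2  5.1] yaw 0.7297 grip 3.5369208455085754 t 22.525
tau5 [-0.0267 -0.0277 -0.0277] tz -0.027 f tool x,y [ 0.1 -0.6]
clock: 23.18
eef_pos: [0.5527, -0.138, 0.0688]
tool_rot: [0.399, 0.917, 0.0, 0.001]
ft_force: [-0.6, -1.3, 6.1]
grip_width: 0.036
grasp_force: 3.6
pointer n 7 mean [ 0.5589 -0.1433] ang -1.058 line -0.825
mark n 3 [ 0.5705 -0.1476]
tau5 -0.019 tz 0.016 f [-0.6 -0.2  5.9] yaw 0.8199 grip 3.5563796013593674 t 23.225
tau5 [-0.0249 -0.0258 -0.0259] tz -0.016 f tool x,y [-0.2 -1.5]
```

```bash
for i in 1; do python3 -m creep '[[[0,-0.5,0],[0,0,0.03]],[[0,0,0],[0,0,0.03]],[[0,0,0],[0,0,0.03]],[[0,0,0],[0,0,0]]]'; python3 s.py; done;  python3 -m creep '[[[0,-0.4,0],[0,0,0.03]],[[0,0,0],[0,0,0.03]],[[0,0,0],[0,0,0.03]],[[0,0,0],[0,0,0]]]'; python3 s.py
```

```text
clock: 23.88
eef_pos: [0.552, -0.1378, 0.0681]
tool_rot: [0.439, 0.898, 0.001, 0.0]
ft_force: [1.9, 2.0, 4.4]
grip_width: 0.0358
grasp_force: 3.6
pointer n 7 mean [ 0.5589 -0.1433] ang -1.058 line -0.825
mark n 3 [ 0.5705 -0.1476]
tau5 0.0019 tz -0.044 f [1.1 1.5 3.7] yaw 0.9095 grip 3.5859959945082664 t 23.925
tau5 [-0.0105 -0.0126 -0.0134] tz -0.041 f tool x,y [1.  3.1]
clock: 24.58
eef_pos: [0.5513, -0.1374, 0.0678]
tool_rot: [0.479, 0.878, 0.001, -0.001]
ft_force: [2.7, 4.6, 3.4]
grip_width: 0.0362
grasp_force: 3.7
pointer n 5 mean [ 0.5591 -0.1446] ang -1.097 line -0.084
mark n 3 [ 0.5705 -0.1476]
tau5 0.0174 tz 0.005 f [2.  4.5 3.1] yaw 1.0 grip 3.6932393722236156 t 24.625
tau5 [0.0105 0.0095 0.0094] tz 0.018 f tool x,y [2.7 4.4]
```

```bash
python3 -m creep '[[[1,1.5,0],[0,0,0]],[[0,0,0],[0,0,0]]]'; python3 s.py;  python3 -m creep '[[[0,0,0],[0,0,0.03]],[[0,0,0],[0,0,0.03]],[[0,0,0],[0,0,0]]]'; python3 s.py; python3 -c "
from h import *
c=cam('scene'); cv2.imwrite('pics/s6.png',cv2.resize(c['image'][150:220,170:250],None,fx=8,fy=8,interpolation=cv2.INTER_CUBIC))"
```

```text
clock: 25.02
eef_pos: [0.5514, -0.1373, 0.0678]
tool_rot: [0.48, 0.877, -0.001, -0.0]
ft_force: [0.2, 1.4, 4.0]
grip_width: 0.0356
grasp_force: 3.6
pointer n 6 mean [ 0.5586 -0.1438] ang -1.107 line -0.741
mark n 3 [ 0.5705 -0.1476]
tau5 0.0283 tz -0.006 f [0.2 0.8 4.5] yaw 1.0004 grip 3.553933762013912 t 25.075
tau5 [0.0261 0.0245 0.023 ] tz 0.022 f tool x,y [ 1.  -0.1]
clock: 25.6
eef_pos: [0.5515, -0.1375, 0.0676]
tool_rot: [0.506, 0.863, -0.001, -0.0]
ft_force: [-1.2, -1.9, 0.0]
grip_width: 0.0358
grasp_force: 3.4
pointer n 4 mean [ 0.5598 -0.1452] ang -1.073 line 0.412
mark n 3 [ 0.5705 -0.1476]
tau5 0.0361 tz 0.007 f [-1.2 -2.9  1.4] yaw 1.0605 grip 3.410637304186821 t 25.65
tau5 [0.0237 0.0211 0.0206] tz 0.018 f tool x,y [-2.  -2.4]
```

View pics/s6.png

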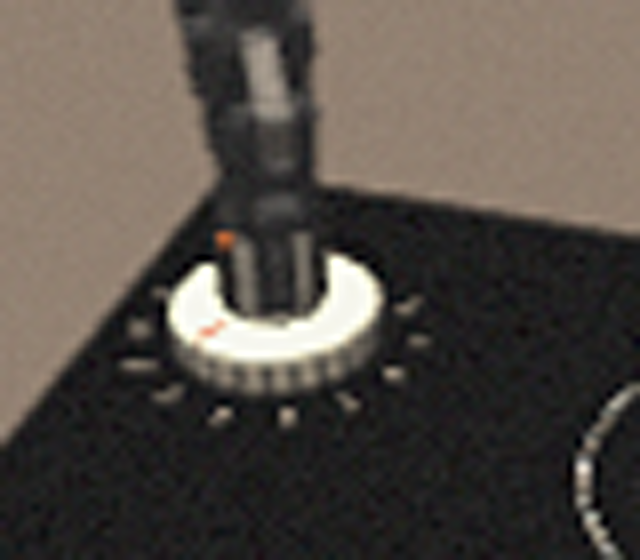

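The ring mark is unmoved, but the front finger now hides the pointer at (226,240). Torque has levelled off, so I'll open, turn back, recentre on the axis solved from the contacts (0.5504,-0.1356), and look.

```bash
python3 -m creep '[[[0,0,0],[0,0,0]],[[0,0,0],[0,0,0]],[[0,0,0],[0,0,-0.15]],[[0,0,0],[0,0,-0.15]],[[0,0,0],[0,0,-0.15]],[[0,0,0],[0,0,-0.15]],[[0,0,0],[0,0,-0.15]],[[0,0,0],[0,0,0]],[[0,0,0],[0,0,0]]]' 58; python3 -c "
from h import *
c=ang((.5504,-.1356)); go([.5504,-.1356,.068]); cv2.imwrite('pics/s7.png',cv2.resize(c['image'][150:220,170:250],None,fx=8,fy=8,interpolation=cv2.INTER_CUBIC))
im=c['image'].astype(int);m=np.zeros(im.shape[:2],bool);m[170:190,190:220]=1;m&=(im[...,2]>im[...,1]+30);v,u=np.nonzero(m);print([(a,b,im[b,a].tolist()) for a,b in zip(u,v)])"
```

```text
clock: 26.98
eef_pos: [0.5521, -0.1367, 0.068]
tool_rot: [0.155, 0.988, 0.0, 0.0]
ft_force: [0.1, 0.6, -1.0]
grip_width: 0.0576
grasp_force: 0.0
pointer n 12 mean [ 0.5567 -0.1413] ang -0.733 line -0.561
mark n 3 [ 0.5705 -0.1476]
tau5 0.0113 tz -0.033 f [0.  0.6 0.3] yaw 0.3113 grip 0.0 t 27.025
shift [2.  0.6 0. ] xang 2.83 wz None tilt z [ 1.e-04  2.e-04 -1.e+00] pos [ 0.5521 -0.1368  0.068 ] j [-0.24  0.49 -0.07  1.01  0.    0.07]
[(np.int64(200), np.int64(178), [52, 86, 159]), (np.int64(201), np.int64(178), [58, 114, 211]), (np.int64(202), np.int64(178), [55, 104, 187]), (np.int64(203), np.int64(178), [52, 69, 114]), (np.int64(197), np.int64(179), [57, 95, 172]), (np.int64(198), np.int64(179), [61, 117, 213]), (np.int64(199), np.int64(179), [53, 121, 240]), (np.int64(200), np.int64(179), [60, 128, 242]), (np.int64(201), np.int64(179), [52, 102, 186]), (np.int64(202), np.int64(179), [47, 69, 114]), (np.int64(197), np.int64(180), [49, 77, 127]), (np.int64(198), np.int64(180), [52, 90, 151]), (np.int64(199), np.int64(180), [53, 79, 141]), (np.int64(200), np.int64(180), [56, 74, 124])]
```

View pics/s7.png

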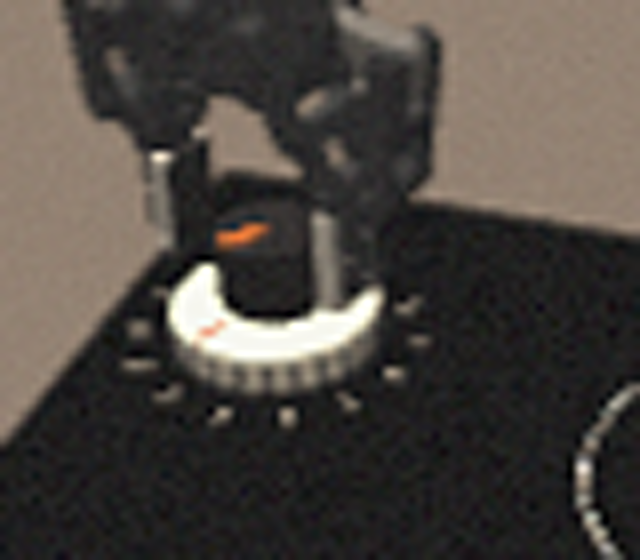

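The pointer is fully visible at (242,234), far clockwise of its start, and the mark is still at (212,328). I'll regrip on centre here, where it stays visible, to confirm the stop.

```bash
cat >> h.py <<'E'
def wang(im=None):
    c=cam('scene'); im=(c['image'] if im is None else im).astype(float)
    w=np.clip(im[...,2]-im[...,1]-25,0,None)*(im[...,2]>80); v,u=np.mgrid[:384,:512]; w[(v<170)|(v>186)|(u<190)|(u>214)]=0
    m=w>0; ps=np.array([onplane(c,(a,d),.089)[:2] for a,d in zip(u[m],v[m])]); w=w[m]
    mu=np.average(ps,axis=0,weights=w); l=np.linalg.eigh(np.cov(ps.T,aweights=w))[1][:,1]; l*=np.sign(l[0])
    print('W',m.sum(),mu.round(4),'line',np.arctan2(l[1],l[0]).round(3))
E
python3 -m creep '[[[2,0.6,0],[0,0,0]],[[0,0,0],[0,0,0]]]'; python3 -c "
from h import *
wang(cv2.imread('pics/scene0.png')); wang()
for i in range(3): vision.camera('scene'); print(bot.get_obs()['tau'][5])"
python3 -m creep '[[[0,0,0],[0,0,0]],[[0,0,0],[0,0,0]],[[0,0,0],[0,0,0]],[[0,0,0],[0,0,0]]]' 35.8; python3 s.py; python3 -c "
from h import *
wang()"
```

```text
clock: 27.28
eef_pos: [0.5501, -0.1356, 0.068]
tool_rot: [0.154, 0.988, 0.0, -0.0]
ft_force: [0.4, 0.8, 0.1]
grip_width: 0.0579
grasp_force: 0.0
W 13 [ 0.5586 -0.1336] line 0.114
W 15 [ 0.5557 -0.1408] line -0.699
0.0019959494238719344
0.001488802590756677
0.0011530486517585814
clock: 28.02
eef_pos: [0.5504, -0.1357, 0.068]
tool_rot: [0.154, 0.988, 0.0, 0.0]
ft_force: [0.7, 0.8, 0.0]
grip_width: 0.0354
grasp_force: 2.6
pointer n 12 mean [ 0.5567 -0.1413] ang -1.179 line -0.561
mark n 3 [ 0.5705 -0.1476]
tau5 -0.0024 tz -0.041 f [0.1 0.6 1.3] yaw 0.3097 grip 2.5762442126870155 t 28.075
tau5 [-0.0024 -0.0023 -0.0023] tz -0.001 f tool x,y [0.1 0.5]
W 15 [ 0.5557 -0.1407] line -0.704
```

```bash
cat >> s.py <<'E'
wang()
E
python3 -m creep '[[[0,0,0],[0,0,0.03]],[[0,0,0],[0,0,0.03]],[[0,0,0],[0,0,0]]]'; python3 s.py; python3 -m creep '[[[0,0,0],[0,0,0.03]],[[0,0,0],[0,0,0.03]],[[0,0,0],[0,0,0]]]'; python3 s.py
```

```text
clock: 28.65
eef_pos: [0.5502, -0.1357, 0.068]
tool_rot: [0.184, 0.983, 0.0, -0.0]
ft_force: [0.1, 0.9, 0.4]
grip_width: 0.0354
grasp_force: 2.6
pointer n 12 mean [ 0.5567 -0.1413] ang -1.179 line -0.561
mark n 3 [ 0.5705 -0.1476]
tau5 0.0071 tz 0.005 f [-0.8  0.5  0.7] yaw 0.37 grip 2.59698037058115 t 28.7
tau5 [-0.0059 -0.0093 -0.0103] tz -0.0 f tool x,y [0.7 0.3]
W 15 [ 0.5557 -0.1407] line -0.697
clock: 29.28
eef_pos: [0.5503, -0.1357, 0.0679]
tool_rot: [0.213, 0.977, 0.0, -0.0]
ft_force: [-0.4, 1.2, -0.3]
grip_width: 0.0355
grasp_force: 2.6
pointer n 12 mean [ 0.5567 -0.1413] ang -1.179 line -0.561
mark n 3 [ 0.5705 -0.1476]
tau5 0.013 tz -0.06 f [ 0.1  1.3 -0.4] yaw 0.4299 grip 2.58089080452919 t 29.325
tau5 [ 0.     -0.0033 -0.0043] tz -0.007 f tool x,y [0.4 0.1]
W 15 [ 0.5557 -0.1407] line -0.705
```

```bash
python3 -m creep '[[[0,0,0],[0,0,0]],[[0,0,0],[0,0,0]],[[0,0,0],[0,0,0.02]],[[0,0,0],[0,0,0.02]],[[0,0,0],[0,0,0]]]' 35; python3 s.py;python3 -m creep '[[[0,0,0],[0,0,0.02]],[[0,0,0],[0,0,0.02]],[[0,0,0],[0,0,0]]]'; python3 s.py
```

```text
clock: 30.15
eef_pos: [0.5503, -0.1357, 0.068]
tool_rot: [0.233, 0.973, 0.0, 0.0]
ft_force: [-0.6, 1.6, 1.0]
grip_width: 0.0353
grasp_force: 16.4
pointer n 12 mean [ 0.5567 -0.1413] ang -1.179 line -0.561
mark n 3 [ 0.574 -0.149]
tau5 0.0844 tz 0.064 f [-0.5  2.1  0.9] yaw 0.4698 grip 16.43469125032425 t 30.2
tau5 [0.0764 0.0743 0.0736] tz 0.075 f tool x,y [0.8 0.8]
W 14 [ 0.5556 -0.1408] line -0.708
clock: 30.78
eef_pos: [0.5503, -0.1357, 0.068]
tool_rot: [0.252, 0.968, 0.0, -0.0]
ft_force: [-0.4, 1.1, 1.3]
grip_width: 0.0351
grasp_force: 16.5
pointer n 11 mean [ 0.5557 -0.1406] ang -1.281 line -0.743
mark n 3 [ 0.5711 -0.1501]
tau5 0.083 tz 0.023 f [-0.5  2.2  1.6] yaw 0.51 grip 16.459572315216064 t 30.825
tau5 [0.0745 0.072  0.0712] tz 0.066 f tool x,y [1.5 1.8]
W 14 [ 0.5552 -0.1406] line -0.702
```

Torque has risen to about 0.074 N m and the pointer isn't moving, which suggests the stop. The mark reading shifted slightly though, so I'll check it before doing anything more.

```bash
cat >> h.py <<'E'
def wmark(im=None):
    c=cam('scene'); I=(c['image'] if im is None else im).astype(float); v,u=np.mgrid[:384,:512]
    w=np.clip(I[...,2]-np.minimum(I[...,1],I[...,0])-25,0,None); w[(v<187)|(v>195)|(u<188)|(u>206)]=0
    m=w>0; p=[np.average(u,weights=w),np.average(v,weights=w)]
    print('M',m.sum(),np.round(p,2),onplane(c,p,.061).round(4)); return c
E
python3 - <<'E'
from h import *
im0=cv2.imread('pics/scene0.png'); wmark(im0); c=wmark()
a=cv2.resize(im0[165:205,180:235],None,fx=7,fy=7,interpolation=cv2.INTER_CUBIC); b=cv2.resize(c['image'][165:205,180:235],None,fx=7,fy=7,interpolation=cv2.INTER_CUBIC)
cv2.imwrite('pics/cmp.png',np.hstack([a,b]))
print(im0[188:194,191:203,1]); print(c['image'][188:194,191:203,1])
E
```

```text
M 29 [196.01 191.32] [ 0.5734 -0.1465  0.061 ]
M 29 [195.6  191.15] [ 0.5729 -0.1478  0.061 ]
[[218 252 247 246 247 251 237 106  18  28  28  27]
 [234 253 248 247 247 249 254 247 157  12  19  26]
 [188 252 250 249 250 241 185 239 255 247 191 150]
 [100 235 254 240 176 158 234 248 249 250 252 253]
 [ 57 128 234 224 235 250 250 248 247 247 247 248]
 [ 55  98 128 141 220 252 252 251 249 248 248 247]]
[[245 253 247 246 247 251 237 103  16  30  28  32]
 [239 253 248 248 248 250 253 249 157  14  18  30]
 [192 253 251 251 242 171 216 248 255 248 191 152]
 [104 236 238 175 163 233 248 247 249 251 252 253]
 [ 53 135 170 235 251 251 249 247 247 247 247 248]
 [ 54  90 110 173 233 251 253 251 249 248 248 248]]
```

View pics/cmp.png

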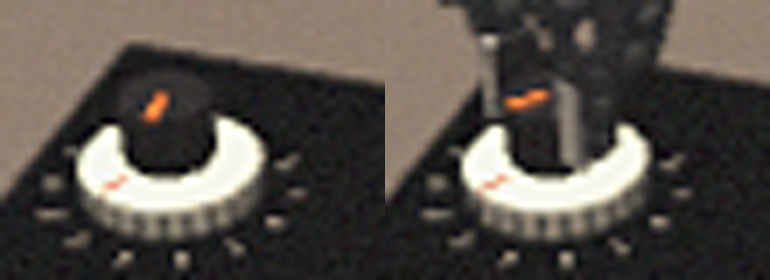

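The comparison puts the knob hard against its stop and the ring mark about 1.4 mm along (limit 2.5 mm). I'll stop turning, open and retreat straight up.

```bash
python3 -m creep '[[[0,0,0],[0,0,0]],[[0,0,0],[0,0,0]],[[0,0,0],[0,0,0]],[[0,0,0],[0,0,0]],[[0,0,0],[0,0,0]]]' 60; python3 -m creep '[[[0,0,-5],[0,0,0]],[[0,0,-15],[0,0,0]],[[0,0,-25],[0,0,0]],[[0,0,-25],[0,0,0]],[[0,0,-25],[0,0,0]],[[0,0,-25],[0,0,0]],[[0,0,-25],[0,0,0]],[[0,0,-5],[0,0,0]],[[0,0,0],[0,0,0]],[[0,0,0],[0,0,0]]]'
python3 - <<'E'
from h import *
import h
im0=cv2.imread('pics/scene0.png'); wang(im0); wang(); wmark(im0); c=wmark(); wmark()
for k,z in (('moka',.046),('sugar',0),('mill',0),('mug',0)):
    for r in vision.place_of(c,k)[:1]: print(k,r['score'],onplane(c,r['position'],z).round(3))
# ring registration: subpixel rotation of mark strip
E
```

```text
clock: 31.75
eef_pos: [0.5503, -0.1359, 0.068]
tool_rot: [0.252, 0.968, -0.0, 0.0]
ft_force: [-0.9, 0.9, -0.5]
grip_width: 0.0601
grasp_force: 0.0
clock: 33.0
eef_pos: [0.5496, -0.1356, 0.2169]
tool_rot: [0.252, 0.968, -0.0, -0.001]
ft_force: [-0.3, 0.6, -0.8]
grip_width: 0.0598
grasp_force: 0.0
W 13 [ 0.5586 -0.1336] line 0.114
W 14 [ 0.5553 -0.1405] line -0.668
M 29 [196.01 191.32] [ 0.5734 -0.1465  0.061 ]
M 23 [195.52 191.11] [ 0.5727 -0.1481  0.061 ]
M 27 [195.71 191.15] [ 0.5728 -0.1475  0.061 ]
moka 0.65 [0.578 0.068 0.046]
sugar 0.94 [ 0.489 -0.324  0.   ]
mill 0.88 [0.718 0.363 0.   ]
mug 0.85 [ 0.702 -0.358  0.   ]
```

```bash
python3 -c "
from workcell import workorder
print(workorder.job_done())"
```

```text
the job is handed in; nothing more can be done
None
```

I handed the job in at about 33 s, and no verdict was returned: the moka pot stands centred on the small zone, the knob is turned about 0.8 rad clockwise to where it stopped moving, and the jar, mill and mug were not touched, but my last push on the knob dragged the ring mark about 1.5 mm (possibly 2 mm) of the 2.5 mm allowed.

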